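# Bring the soap dish round and hold the bar ready above it

### The arm

A 6-joint arm with a two-finger parallel gripper is mounted at the origin on the work surface. World frame = base frame: x ahead of the robot, y to its left, z up, the work surface at z = 0. Lengths are in mm, angles in rad, forces in N, time in s.
With the tool pointing down it reaches from about 275 to 725 mm from the base axis. Payload 5.6 kg.
Tool frame: the origin (TCP) lies on the centre line of the jaws, within the pads' length; the fingertips stand 22 mm ahead of it and the grasp point (between the pads) lies 3 mm ahead of it; z points along the fingers, y is the direction in which the jaws open and shut (so a half turn about z gives the same grasp; the last joint's range is limited). The gripper opens to 85 mm and grips with 20 to 120 N. Pads are 22 mm wide; open, the fingers measure 114 mm over their backs; the gripper's body (76 mm by 85 mm) begins 54 mm behind the grasp point. The pads swing forward as they close: fully open they stand 13 mm farther back than shut.
Start: joints at [1.575, 0.255, 0.108, 0, -1.424, -0.285], TCP at [152.391, 528.46, 253.283] pointing down, gripper open.
Joint ranges: [-2.95, 2.95], [-1.21, 1.97], [-1.09, 1.5], [-2.87, 1.71], [-2.94, -0.07], [-3.05, 3.05]. Speed limits (rad/s): [2.57, 2.57, 3.14, 3.14, 3.14, 3.14].

### API

Orientations are given as a unit quaternion [x, y, z, w].
In Python, from cell import arm gives the robot as it stands.
- The arm moves only by the tool apply_moves, never from a script. Its argument "plan" is a list of rows, each a list of 7 numbers: the turn, a rotation vector about the tool's x, y, z in degrees, then the shift along the tool's x, y, z in cm, then the closure, from 0 (fully open) to 1 (shut). In form: [[ax, ay, az, x, y, z, hand], ...]. A call has 1 to 12 rows; each row is the pose to reach, as a shift and turn from the pose commanded when the call began, along the tool's axes at that moment; what a row does not reach only later rows make up. A row lasts 1/12 s, in which the tool goes at most 41.7 mm and 7.16 degrees, less where a joint would pass 70% of its speed; a pose out of reach is approached as far as the arm can. A call with a gripper value outside its range is refused whole. The fingers move at their own pace and stop on an object; "force" is the grip in N (left out, the last holds). Time passes only in rows, so rows that repeat a pose let the fingers close. It gives the time, the measured TCP pose, the force and the opening at its end, in the units of the state.
- arm.state(): the state, without advancing time (a new reading comes with each control period).
- arm.get_image(name): name is "side" or "top" or "wrist"; returns a dict with "frame" (480x640x3 uint8, red, green, blue), "range_z" (480x640 float32, mm along the optical axis (not along the pixel's ray), 0 where there is no reading), "fx", "fy", "cx", "cy" (pixels), "xyz" and "attitude" of the camera in the world; the wrist camera has in their place "hand_eye" (4x4, takes a point from camera to tool coordinates, whose origin is the TCP and whose axes are the flange's). Camera axes: x right, y up, looking along -z (the intrinsics and any distortion apply to the point x, -y, -z); pixel columns grow to the right and rows downward; lengths in mm; the calibration is good to about 2 mm. The wrist camera is an equidistant fisheye: a pixel r from the principal point sees the ray r / f radians off the axis. A picture is of the moment at which its call begins: read the wrist's pose just before it.
- arm.close_job(): hands the job in, once; it reports no verdict.
The state is a dict: "time": time; "joint_positions": joint angles; "qvel": joint speeds; "tau": joint torques, N m; "eef_pos": TCP position; "orientation": TCP orientation; "force": force on the tool from outside, world axes, zero at the start; "torque": the same for the moment, N m; "finger_gap": finger opening in mm.
Only numpy, scipy, OpenCV 4.12 (cv2) and the standard library are available. Lean on these libraries where they do the work, as an engineer would, in place of code of your own. Each camera call takes 0.05 s, during which the arm holds its last target. There are 200 camera calls.

### The job

First turn the grey carousel one click clockwise seen from above, and no further (the orange post is its handle), so that the blue soap dish comes to rest at the red pointer. Then pick up the white soap bar, lift it over the steel rail and show me how it fits: finish while still holding the bar level about a centimetre above the rim of the blue dish, centred on it and lined up lengthwise. The bar must never touch the carousel, and the other things on the ledge and the mat stay where they are.

Things in the scene. Friction and masses are not known exactly. Their poses are not given: they have to be found in the camera images.
- carousel: Fixed black round base, 230 mm across; origin on the ledge on the vertical turning axis. A flat red pointer (18 mm wide, 8 mm high) sticks out towards its -x, to 160 mm from the axis. On it turns a grey disc (260 mm across, top 30 mm above the ledge) with the blue dish, orange post, a white round cup (76 mm across, 30 mm high, across the hub from the dish) and a low steel hub.
- turntable (a joint): Angle of the grey disc (rad), growing clockwise seen from above. Spring detents (clicks) at 0, 1.047 and 2.094 rad; it starts near 0. At 1.047 the blue dish is at the red pointer. About 2 to 4 N sideways on the post moves it over to the next click; released within 0.3 rad of a click it springs into it.
- dish (a point): Centre of the mouth of the blue open soap dish at rim height (52 mm above the ledge), 75 mm from the carousel's axis. Dish inside 75 x 105 mm, walls 5 mm, 22 mm high, flat floor. Its y axis is the long side of the dish (square to the radius), its -x axis points outwards from the carousel's axis.
- post (a point): Centre of the top of the orange upright round post, 16 mm across, standing 55 mm above the grey disc (top 85 mm above the ledge), 105 mm from the carousel's axis, a quarter turn clockwise from the dish seen from above. It turns with the disc; it may be pinched or pushed.
- soap: White soap bar with rounded edges, 55 mm (its x) x 85 mm (its y, the long way) x 28 mm high, hard, about 0.12 kg, lying flat on the mat; origin at the centre of its underside.
- mat: Fixed dark silicone mat, 330 (x) x 130 (y) x 8 mm thick; origin under its centre. The soap, pumice and nail brush lie on it in a row along its x, in any order, about 100 mm apart, with their long sides across the row.
- rail: Fixed steel rail between the mat and the carousel: a round bar 10 mm thick and 340 mm long on two posts, its top 95 mm above the ledge. Origin on the ledge under the middle of the bar; its y runs along the bar, its +x points to the carousel's side.
- pumice: Grey pumice stone 45 x 80 x 32 mm on the mat, a bystander; origin under its centre.
- brush: Green nail brush 40 x 88 x 34 mm on the mat, a bystander; origin under its centre.
- bottle: Yellow closed squeeze bottle, 56 mm across, 150 mm tall, standing, a bystander; origin under its centre.
- tube: Steel travel tube with a dark square twist cap, 120 mm long (its x), 30 mm high, lying on its side, a bystander; origin under its middle.
- jar: Amber jar 60 mm across, 50 mm tall, a bystander; origin under its centre.
- tumbler: Blue cup 72 mm across, 90 mm tall, standing, a bystander; origin under its centre.
Things that resemble listed ones, but are neither listed nor needed, are in the scene too. There is more than one size of the soap; the job needs the smallest.

How it is judged:
By the outcome, as a careful person would: the job done as asked, in the order asked, and still so for the second after the job is handed in, while the arm keeps its last pose, push and grip.
It also fails if it takes over 64 s, if anything falls off the work surface, if the arm or the gripper's body presses on something with over 40 N, if the wrist force passes 120 N, or if a joint passes its speed limit or range.

## Working session

There is one attempt and no reset: what is moved stays moved. The work goes in short steps, Python scripts to look and compute and a tool call to move; the robot and the scene stay as the last step left them, time stands still between calls to the robot, and variables do not carry over. Pictures are saved under pics/ and viewed, about 8 in all and at most 12, crops included, and the job is handed in when it is done.

Besides the shell and the picture viewer there is one more tool, called after "Call:" as name([rows], argument=value, ...), one row to a line, values as JSON. apply_moves: Moves the arm, as the interface text tells. Its arguments: {"type":"object","properties":{"plan":{"type":"array"},"force":{"type":"number"}},"required":["plan"]}

```bash
mkdir -p pics; cat > h.py <<'E'
import numpy as np, cv2
from scipy.spatial.transform import Rotation as R
from cell import arm
def cloud(im):
    z=im["range_z"]; v,u=np.mgrid[:480,:640]
    p=np.stack([(u-im["cx"])/im["fx"]*z,-(v-im["cy"])/im["fy"]*z,-z],-1)
    a=np.array(im["attitude"]); M=a if a.shape==(3,3) else R.from_quat(a).as_matrix()
    return p@M.T+np.array(im["xyz"])
def save(n,f): cv2.imwrite("pics/"+n,cv2.cvtColor(np.ascontiguousarray(f),cv2.COLOR_RGB2BGR))
E
python3 - <<'E'
from h import *
for n in("top","side"):
    im=arm.get_image(n); save(n+"0.png",im["frame"]); np.save(n+"0.npy",cloud(im)); np.save(n+"f.npy",im["frame"])
    print(n,{k:v for k,v in im.items() if k not in("frame","range_z")}, (im["range_z"]>0).mean())
print(arm.state())
E
```

```text
top {'fx': 478.93992156622795, 'fy': 478.93992156622795, 'cx': 318.57013846727125, 'cy': 228.6607287268388, 'xyz': array([ 487.82412018,    6.78128602, 1320.76407445]), 'attitude': array([-0.03920597,  0.02646529,  0.70661492, -0.70601546])} 0.9959407552083334
side {'fx': 555.2420464490887, 'fy': 555.2420464490887, 'cx': 322.35418630484554, 'cy': 248.11383392282505, 'xyz': array([  94.92739357, -940.77576579,  992.09830952]), 'attitude': array([ 0.4083642 , -0.10074565, -0.21588298,  0.88118303])} 0.9960611979166667
{'time': 0.1, 'joint_positions': array([ 1.57455864e+00,  2.55698382e-01,  1.07123904e-01, -3.95625784e-04,
       -1.42387421e+00, -2.84621470e-01]), 'qvel': array([-2.14484577e-03, -2.44304809e-03,  2.19085881e-03,  3.78093413e-03,
       -3.86207387e-05,  4.40441280e-04]), 'tau': array([-3.40387407e-03, -3.87606096e+01,  2.38472396e+01,  5.37794977e+00,
       -3.83468141e-03,  3.34405165e-06]), 'eef_pos': array([152.2811423 , 528.08612607, 252.48069598]), 'orientation': array([ 9.90151527e-01, -1.39997260e-01, -7.49109703e-05,  8.45722258e-04]), 'force': array([-0.20952369,  0.45248461, -0.10347107]), 'torque': array([-0.08542982,  0.01904491,  0.0221372 ]), 'finger_gap': 85.15592238269446}
```

View pics/top0.png

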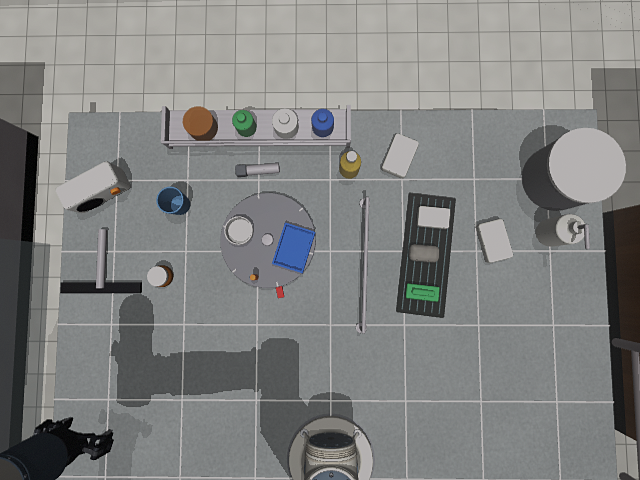

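View pics/side0.png

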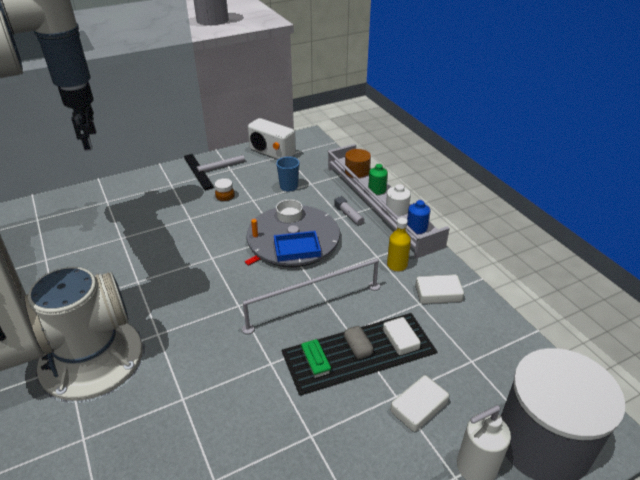

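The top view shows the carousel at about (268,240), the dish at (294,248), the post at (254,276) and the pointer at (280,292). The rail runs along column 363. The soap on the mat is at (433,217), and two larger decoy bars lie off the mat. The side view agrees.

```bash
cat > m.py <<'E'
from h import *
P=np.load("top0.npy"); F=np.load("topf.npy"); hsv=cv2.cvtColor(F,cv2.COLOR_RGB2HSV)
def reg(name,mask,box):
    u0,v0,u1,v1=box; m=np.zeros(mask.shape,bool); m[v0:v1,u0:u1]=mask[v0:v1,u0:u1]
    q=P[m]
    if len(q)<5: print(name,len(q));return
    r=cv2.minAreaRect(q[:,:2].astype(np.float32)); print(name,len(q),"rect",np.round(r[0],1),np.round(r[1],1),round(r[2],1),"z",np.round(np.percentile(q[:,2],[5,50,95]),1)); return q
H,S,V=hsv[...,0].astype(int),hsv[...,1].astype(int),hsv[...,2].astype(int); Z=P[...,2]
print("ledge z",Z[345:355,300:400].mean(),Z[180:190,370:385].mean())
reg("soap",(S<40)&(V>150)&(Z>20),(408,196,455,240))
reg("soapL1",(Z>15),(375,125,425,185)); reg("soapL2",(Z>15),(470,210,520,270))
reg("mat",(Z>4),(390,185,465,325))
reg("brush",(Z>20),(398,278,450,305)); reg("pumice",(Z>20),(400,240,450,268))
b=(H>100)&(H<125)&(S>150)
reg("dish",b&(Z>40),(268,215,320,280)); reg("dishall",b,(268,215,320,280))
reg("post",(H<20)&(S>150)&(Z>70),(240,262,268,290)); reg("pointer",((H<6)|(H>174))&(S>150),(265,280,295,305))
reg("hub",(Z>32),(258,230,278,250)); reg("cup",(Z>45),(222,210,257,248))
reg("rail",(Z>80),(350,190,375,340))
reg("bottle",(Z>60),(330,140,370,185))
m=(Z>20)&(Z<37); m[:,:]&=True
mm=np.zeros_like(m); mm[185:295,215:320]=m[185:295,215:320]
q=P[mm][:,:2].astype(np.float32); print("disc",cv2.minEnclosingCircle(q))
E
python3 m.py
```

```text
ledge z 3.269217902065452 0.3001194827930582
soap 599 rect [ 590.8 -151.2] [ 78.7 368.9] 21.0 z [31.5 35.9 40.7]
soapL1 1028 rect [ 666.  -121.6] [ 73.8 433. ] 63.9 z [28.7 35.2 40.1]
soapL2 1132 rect [ 525.9 -238.9] [108.3 495.3] 13.9 z [26.1 35.6 40. ]
mat 6009 rect [ 543.1 -180.9] [372.2 384.4] 88.4 z [ 4.7  9.7 40.5]
brush 506 rect [ 451.  -140.3] [300.7  39.9] 83.2 z [28.1 33.6 44.6]
pumice 489 rect [ 530.8 -140.6] [ 52.5 302.6] 6.4 z [29.  38.5 43.9]
dish 303 rect [546.7  66.2] [148.4 114. ] 72.7 z [40.5 51.4 56.1]
dishall 1325 rect [546.7  66.2] [148.4 114. ] 72.7 z [31.5 36.  53.6]
post 28 rect [480.3 106.7] [ 10.6 200.2] 1.3 z [78.6 84.1 89.4]
pointer 68 rect [438.2 136.4] [28.6 17. ] 16.1 z [ 4.   8.5 11.9]
hub 180 rect [554.3  97.5] [215.7  63.7] 70.2 z [32.3 40.5 47.7]
cup 165 rect [568.2 137. ] [297.1  73.7] 72.2 z [47.4 58.9 64.1]
rail 544 rect [514.3 -45. ] [101.1 350.2] 87.5 z [89.4 94.4 99.3]
bottle 463 rect [664.4 -37.1] [ 79.7 355.1] 88.7 z [ 69.1 102.1 151.7]
disc ((580.067626953125, 168.78564453125), 130.4530487060547)
```

```bash
sed -i 's/    q=P\[m\]/    q=P[m]; q=q[q[:,2]<200]; q=q[(np.abs(q[:,:2]-np.median(q[:,:2],0))<400).all(1)]/' m.py
cat >> m.py <<'E'
# colour-mask contours projected on known planes: fit circle/rect in pixel space via plane intersection
im=arm.get_image("top"); M=R.from_quat(im["attitude"]).as_matrix()
def onplane(uv,z):
    uv=np.asarray(uv,float); d=np.stack([(uv[:,0]-im["cx"])/im["fx"],-(uv[:,1]-im["cy"])/im["fy"],-np.ones(len(uv))],-1)@M.T
    return im["xyz"]+d*((z-im["xyz"][2])/d[:,2])[:,None]
def col(name,mask,box,z):
    u0,v0,u1,v1=box; m=np.zeros(mask.shape,np.uint8); m[v0:v1,u0:u1]=mask[v0:v1,u0:u1]
    m=cv2.morphologyEx(m,cv2.MORPH_CLOSE,np.ones((3,3),np.uint8))
    c=max(cv2.findContours(m,0,2)[0],key=cv2.contourArea)[:,0]
    q=onplane(c,z)[:,:2].astype(np.float32); r=cv2.minAreaRect(q); e=cv2.minEnclosingCircle(q)
    print("PL",name,np.round(r[0],1),np.round(r[1],1),round(r[2],1),"circ",np.round(e[0],1),round(e[1],1))
col("soap",(S<40)&(V>150),(408,196,455,240),36)
col("dish",b,(268,215,320,280),52)
col("post",(H<20)&(S>150),(240,262,268,290),85)
col("pointer",((H<6)|(H>174))&(S>150),(265,280,295,305),8)
col("cup",(S<30)&(V>150),(222,210,257,248),60)
col("hub",(S<30)&(V>150),(258,230,278,250),36)
col("disc",(Z>20)&(Z<60),(210,185,325,295),30)
col("mat",(V<70),(390,185,465,325),8)
E
python3 m.py
```

```text
ledge z 3.269217902065452 0.3001194827930582
soap 597 rect [ 639.9 -279.8] [83.2 52.7] 83.8 z [31.5 35.9 40.7]
soapL1 1019 rect [ 811.2 -192.6] [ 70.2 109.7] 67.0 z [28.7 35.2 40. ]
soapL2 1118 rect [ 576.6 -443.6] [108.3  73.7] 14.0 z [26.1 35.5 39.7]
mat 5968 rect [ 541.1 -267.1] [204.4 382.3] 89.2 z [ 4.7  9.6 40. ]
brush 501 rect [ 438.6 -245.6] [88.6 39.9] 83.2 z [28.1 33.6 44.3]
pumice 483 rect [ 543.4 -251.5] [77.8 45.5] 86.4 z [29.  38.5 43.6]
dish 298 rect [556.2  96.8] [ 84.2 114. ] 72.7 z [40.5 51.3 55.6]
dishall 1320 rect [556.2  96.8] [ 84.2 114. ] 72.7 z [31.5 36.  53.5]
post 27 rect [478.3 199.9] [13.6 10.3] 89.6 z [78.5 84.  88.5]
pointer 68 rect [438.2 136.4] [28.6 17. ] 16.1 z [ 4.   8.5 11.9]
hub 177 rect [578.2 166.9] [52.5 54.3] 0.0 z [32.3 40.3 46.1]
cup 161 rect [602.  242.8] [74.2 73.3] 63.4 z [47.4 58.8 63.4]
rail 536 rect [512.4 -90.1] [ 10.8 350.2] 87.8 z [89.4 94.4 98.6]
bottle 457 rect [801.4 -44.1] [104.3  54.1] 21.9 z [ 69.1 102.  151.1]
disc ((580.067626953125, 168.78564453125), 130.4530487060547)
PL soap [ 639.6 -279.4] [82.2 52.6] 84.1 circ [ 639.9 -279.2] 46.6
PL dish [556.   96.6] [ 84.7 113.9] 72.7 circ [556.3  96.3] 69.0
PL post [478.3 196.6] [10.2 18.1] 0.0 circ [478.3 196.6] 9.4
PL pointer [438.2 136.5] [28.8 17.2] 14.6 circ [438.4 136.8] 15.4
PL cup [602.2 244.6] [74.  72.8] 45.3 circ [602.7 245.7] 39.8
PL hub [578.8 169.5] [26.7 26.4] 63.5 circ [579.2 169.1] 14.1
PL disc [578.7 168.6] [255.  257.9] 0.0 circ [579.3 168.1] 129.8
PL mat [ 540.  -261.5] [130.2 327.9] 82.9 circ [ 540.  -262.4] 174.1
```

```bash
cat > go.py <<'E'
import sys
from h import *
def rel(t,jaw=None):
    """shift (cm) and turn (deg) in tool axes from the measured pose to TCP t, jaws along world angle jaw (deg), pointing down"""
    s=arm.state(); A=R.from_quat(s["orientation"])
    if jaw is None: y=A.apply([0,1,0]); jaw=np.degrees(np.arctan2(y[1],y[0]))
    best=None
    for k in(0,180):
        a=np.radians(jaw+k); y=np.array([np.cos(a),np.sin(a),0]); z=np.array([0,0,-1.]); B=R.from_matrix(np.stack([np.cross(y,z),y,z],1))
        v=(A.inv()*B).as_rotvec(degrees=True)
        if best is None or np.linalg.norm(v)<np.linalg.norm(best): best=v
    return np.round(best,2),np.round(A.inv().apply(np.array(t)-s["eef_pos"])/10,3)
if __name__=="__main__":
    a=[float(x) for x in sys.argv[1:]]; print(*rel(a[:3],a[3] if len(a)>3 else None)); s=arm.state(); print(s["time"],s["eef_pos"],s["joint_positions"].round(3),s["finger_gap"])
E
python3 go.py 478.6 199.4 150 73
```

```text
[ 0.08 -0.    0.91] [40.465 22.529 10.295]
0.15 [152.27745045 528.16475743 252.59927198] [ 1.575  0.256  0.107 -0.    -1.424 -0.285] 85.52957662119174
```

Call:
apply_moves([
  [0, 0, 0.9, 3.5, 2.0, 0.5, 0.3],
  [0, 0, 0.9, 7, 4, 1.2, 0.4],
  [0, 0, 0.9, 10.5, 6, 2.2, 0.4],
  [0, 0, 0.9, 14, 8, 3.2, 0.4],
  [0, 0, 0.9, 17.5, 10, 4.2, 0.4],
  [0, 0, 0.9, 21, 12, 5.2, 0.4],
  [0, 0, 0.9, 24.5, 14, 6.2, 0.4],
  [0, 0, 0.9, 28, 16, 7.2, 0.4],
  [0, 0, 0.9, 31.5, 18, 8.2, 0.4],
  [0, 0, 0.9, 35, 20, 9.2, 0.4],
  [0, 0, 0.9, 38, 21.5, 9.8, 0.4],
  [0, 0, 0.9, 40.4, 22.5, 10.3, 0.4],
])

```text
time: 1.15
eef_pos: [479.2, 197.8, 149.4]
orientation: [0.989, -0.149, -0.0, 0.001]
force: [-0.3, 0.8, 0.8]
finger_gap: 51.3
```

Call:
apply_moves([
  [0, 0, 0, 0, 0, 0, 0.4],
  [0, 0, 0, 0, 0, 0, 0.4],
])

```text
time: 1.32
eef_pos: [478.6, 199.1, 149.4]
orientation: [0.989, -0.149, -0.001, 0.001]
force: [-0.8, -0.7, -0.6]
finger_gap: 51.5
```

```bash
python3 go.py 478.6 199.4 72 73; python3 - <<'E'
from h import *
im=arm.get_image("wrist"); save("w1.png",im["frame"]); print(im["hand_eye"],im["fx"],im["cx"],im["cy"])
E
```

```text
[ 0.08  0.07 -0.15] [ 3.000e-03 -4.000e-02  7.742e+00]
1.3167 [478.57346067 199.10103515 149.41668701] [ 0.697  0.251 -0.168 -0.    -1.154  0.575] 51.48688365665974
[[ 1.05000852e-03  9.51852248e-01  3.06555372e-01  7.79710915e+01]
 [ 9.99999435e-01 -9.48006817e-04 -4.81627541e-04  2.41890840e-01]
 [-1.67821676e-04  3.06555704e-01 -9.51852705e-01 -1.20170966e+02]
 [ 0.00000000e+00  0.00000000e+00  0.00000000e+00  1.00000000e+00]] 371.64829954431775 327.88156710940905 233.53537388294433
```

View pics/w1.png

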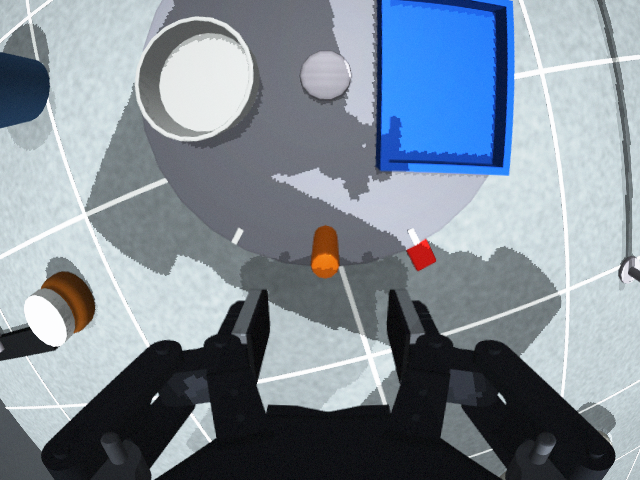

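The post top at (325,265) works out to within 1.5 mm of the tool axis, so I can go down and pinch.

Call:
apply_moves([
  [0, 0, 0, 0, -0.1, 2, 0.4],
  [0, 0, 0, 0, -0.1, 4, 0.4],
  [0, 0, 0, 0, -0.1, 6, 0.4],
  [0, 0, 0, 0, -0.1, 7.5, 0.4],
  [0, 0, 0, 0, -0.1, 8, 0.4],
  [0, 0, 0, 0, -0.1, 8, 0.6],
  [0, 0, 0, 0, -0.1, 8, 0.8],
  [0, 0, 0, 0, -0.1, 8, 0.9],
  [0, 0, 0, 0, -0.1, 8, 0.9],
  [0, 0, 0, 0, -0.1, 8, 0.9],
  [0, 0, 0, 0, -0.1, 8, 0.9],
], force=20)

```text
time: 2.28
eef_pos: [478.8, 201.5, 71.6]
orientation: [0.989, -0.148, 0.001, -0.001]
force: [-2.1, 0.5, 6.7]
finger_gap: 15.5
```

```bash
python3 - <<'E'
from h import *
s=arm.state(); A=R.from_quat(s["orientation"]); C=np.array([579,168.7]); p=s["eef_pos"]; d=p[:2]-C
print(p,s["finger_gap"],s["force"],np.hypot(*d),np.degrees(np.arctan2(d[1],d[0])))
f=105/np.hypot(*d)
for k in range(5,71,5):
    a=np.radians(-k); q=C+d@np.array([[np.cos(a),-np.sin(a)],[np.sin(a),np.cos(a)]]).T
    print(k,np.round(A.inv().apply(np.r_[q-p[:2],0])/10,2))
E
```

```text
[478.799368   201.51976274  71.61366142] 15.450190179942915 [-2.11832664  0.45978904  6.65107126] 105.43862423093853 161.86428411504718
5 [ 0.06 -0.92  0.  ]
10 [ 0.2  -1.83  0.  ]
15 [ 0.41 -2.72  0.  ]
20 [ 0.71 -3.59  0.01]
25 [ 1.08 -4.44  0.01]
30 [ 1.52 -5.24  0.01]
35 [ 2.03 -6.01  0.01]
40 [ 2.6  -6.73  0.01]
45 [ 3.24 -7.39  0.01]
50 [ 3.93 -8.    0.01]
55 [ 4.67 -8.54  0.02]
60 [ 5.46 -9.02  0.02]
65 [ 6.28 -9.43  0.02]
70 [ 7.14 -9.77  0.02]
```

Call:
apply_moves([
  [0, 0, 5, 0.06, -0.92, 0, 0.9],
  [0, 0, 10, 0.2, -1.83, 0, 0.9],
  [0, 0, 15, 0.41, -2.72, 0, 0.9],
  [0, 0, 20, 0.71, -3.59, 0, 0.9],
  [0, 0, 25, 1.08, -4.44, 0, 0.9],
  [0, 0, 30, 1.52, -5.24, 0, 0.9],
  [0, 0, 35, 2.03, -6.01, 0, 0.9],
  [0, 0, 40, 2.6, -6.73, 0, 0.9],
  [0, 0, 45, 3.24, -7.39, 0, 0.9],
  [0, 0, 50, 3.93, -8.0, 0, 0.9],
  [0, 0, 55, 4.67, -8.54, 0, 0.9],
  [0, 0, 60, 5.46, -9.02, 0, 0.9],
])

```text
time: 3.28
eef_pos: [558.1, 272.9, 71.6]
orientation: [0.781, -0.624, 0.0, -0.002]
force: [-5.7, 1.5, 7.5]
finger_gap: 15.4
```

Call:
apply_moves([
  [0, 0, 0, 0, 0, 0, 0.9],
  [0, 0, 0, 0, 0, 0, 0.9],
  [0, 0, 0, 0, 0, 0, 0.9],
])

```text
time: 3.53
eef_pos: [557.5, 272.8, 71.7]
orientation: [0.783, -0.622, -0.0, -0.002]
force: [-2.7, 2.6, 4.5]
finger_gap: 15.3
```

```bash
python3 - <<'E'
from h import *
s=arm.state(); d=s["eef_pos"][:2]-[579,168.7]
print(s["eef_pos"],s["finger_gap"],s["force"],np.hypot(*d),np.degrees(np.arctan2(d[1],d[0])),s["joint_positions"])
E
```

```text
[557.53374457 272.81916472  71.68534716] 15.267635437694123 [-2.68641347  2.58798597  4.48759122] 106.30898637248353 101.64944770603292 [ 7.06029390e-01  4.99135510e-01 -4.61041967e-03 -8.82596346e-04
 -1.06389549e+00 -4.77544665e-01]
```

Call:
apply_moves([
  [0, 0, 0, 0, 0, 0, 0.7],
  [0, 0, 0, 0, 0, 0, 0.5],
  [0, 0, 0, 0, 0, 0, 0.4],
  [0, 0, 0, 0, 0, 0, 0.4],
  [0, 0, 0, 0, 0, -2, 0.4],
  [0, 0, 0, 0, 0, -5, 0.4],
  [0, 0, 0, 0, 0, -8, 0.4],
  [0, 0, 0, 0, 0, -11.5, 0.3],
  [0, 0, 0, 0, 0, -15, 0.2],
  [0, 0, 0, 0, 0, -18, 0.1],
  [0, 0, 0, 0, 0, -18, 0],
])

```text
time: 4.45
eef_pos: [559.7, 272.2, 258.1]
orientation: [0.783, -0.622, 0.003, -0.006]
force: [1.0, 0.4, 1.1]
finger_gap: 85.1
```

```bash
python3 go.py 639.7 -279.6 250 -6; python3 go.py 580 -40 250 -6; python3 - <<'E'
from h import *
im=arm.get_image("side"); F=im["frame"]; P=cloud(im); save("side1.png",F[150:420,200:520])
hsv=cv2.cvtColor(F,cv2.COLOR_RGB2HSV); H,S=hsv[...,0],hsv[...,1]
m=(H>100)&(H<125)&(S>150); m[:, :230]=0; m[:,345:]=0;m[:200]=0;m[290:]=0
q=P[m]; q=q[(q[:,2]>25)&(q[:,2]<70)]; print(len(q),cv2.minAreaRect(q[:,:2].astype(np.float32)),np.percentile(q[:,2],[5,95]))
E
```

```text
[-0.68  0.28 19.02] [55.565  4.647  0.599]
4.45 [559.66570354 272.18640471 258.12165144] [ 0.705  0.392  0.313  0.003 -1.479 -0.478] 85.12000083211669
[-0.68  0.28 19.02] [30.876  5.064  0.663]
4.45 [559.66570354 272.18640471 258.12165144] [ 0.705  0.392  0.313  0.003 -1.479 -0.478] 85.12000083211669
1117 ((511.8292541503906, 161.38345336914062), (103.24324035644531, 147.43898010253906), 8.17719841003418) [30.73764116 52.28467263]
```

View pics/side1.png

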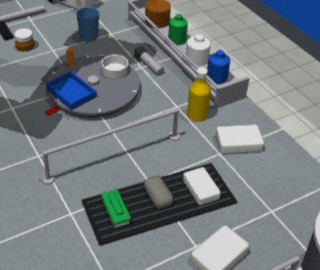

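The dish now sits at the red pointer. Next, over to the soap.

Call:
apply_moves([
  [0, 0, 2, 3, 0.4, 0, 0],
  [0, 0, 4, 7, 0.8, 0, 0],
  [0, 0, 6, 11, 1.3, 0, 0],
  [0, 0, 8, 15, 1.7, 0, 0],
  [0, 0, 10, 19, 2.1, 0, 0],
  [0, 0, 12, 23, 2.5, 0, 0],
  [0, 0, 14, 27, 2.9, 0, 0],
  [0, 0, 16, 31, 3.3, 0, 0],
  [0, 0, 18, 35, 3.7, 0, 0],
  [0, 0, 19, 39, 4.1, 0, 0],
  [0, 0, 19, 43, 4.4, 0, 0],
  [0, 0, 19, 47, 4.6, 0, 0],
])

```text
time: 5.5
eef_pos: [617.5, -198.7, 249.1]
orientation: [-0.669, 0.743, 0.001, -0.0]
force: [1.3, 1.8, 0.1]
finger_gap: 85.2
```

```bash
python3 go.py 639.7 -279.6 150 -6; 
```

```text
[0.1  0.02 0.01] [ 7.821 -3.069  9.904]
5.5 [ 617.50683902 -198.6619774   249.11260618] [-0.071  0.459  0.395 -0.    -1.508 -0.033] 85.23951585879497
```

Call:
apply_moves([
  [0, 0, 0, 2.5, -1, 2, 0],
  [0, 0, 0, 5, -2, 4.5, 0],
  [0, 0, 0, 7, -2.7, 7, 0],
  [0, 0, 0, 7.8, -2.9, 9, 0],
  [0, 0, 0, 7.8, -2.9, 9.9, 0],
  [0, 0, 0, 7.8, -2.9, 9.9, 0],
  [0, 0, 0, 7.8, -2.9, 9.9, 0],
])

```text
time: 6.08
eef_pos: [638.7, -276.7, 151.3]
orientation: [-0.669, 0.743, 0.0, -0.0]
force: [0.3, -0.2, 0.6]
finger_gap: 85.9
```

```bash
cat > w.py <<'E'
from h import *
def wrist(name):
    s=arm.state(); im=arm.get_image("wrist"); save(name,im["frame"])
    A=R.from_quat(s["orientation"]).as_matrix(); E=np.array(im["hand_eye"])
    def pl(uv,z):
        uv=np.asarray(uv,float); dx=uv[:,0]-im["cx"]; dy=uv[:,1]-im["cy"]; r=np.hypot(dx,dy)+1e-9; th=r/im["fx"]
        d=np.stack([np.sin(th)*dx/r,-np.sin(th)*dy/r,-np.cos(th)],-1)@E[:3,:3].T@A.T
        o=s["eef_pos"]+A@E[:3,3]; return (o+d*((z-o[2])/d[:,2])[:,None])[:,:2]
    return s,im,pl
E
python3 - <<'E'
from w import *
s,im,pl=wrist("w2.png"); print(s["eef_pos"],s["finger_gap"],s["joint_positions"])
F=im["frame"]; hsv=cv2.cvtColor(F,cv2.COLOR_RGB2HSV); S=hsv[...,1].astype(int);V=hsv[...,2].astype(int)
m=((S<40)&(V>185)).astype(np.uint8); n,l,st,c=cv2.connectedComponentsWithStats(m)
for i in np.argsort(-st[1:,4])[:5]+1:
    q=pl(np.argwhere(l==i)[:,::-1],36).astype(np.float32); print(st[i],c[i].round(),cv2.minAreaRect(q))
E
python3 m.py | grep -E "PL (soap|dish|post|poin|cup|hub)" >/dev/null; sed -i 's/^P=np.load.*/import sys\nif len(sys.argv)>1:\n    I=arm.get_image("top"); P=cloud(I); F=I["frame"]\nelse: P=np.load("top0.npy"); F=np.load("topf.npy")\nhsv=cv2.cvtColor(F,cv2.COLOR_RGB2HSV)/' m.py
sed -i 's/^col("dish".*/col("dish",b,(225,190,320,300),52)/;s/^col("post".*/col("post",(H<20)\&(S>150),(215,190,255,262),85)/' m.py; python3 m.py new | grep -E "^PL (dish|post|pointer|hub|disc)"
```

```text
[ 638.68126707 -276.73032856  151.34590543] 85.86675409595523 [-1.85011360e-01  5.87116477e-01  3.59835801e-01  3.54139805e-04
 -1.34429455e+00  8.10992333e-02]
[   0    0  640  353 7418] [341. 109.] ((613.5880126953125, -360.8524169921875), (304.99774169921875, 576.6632690429688), 72.74287414550781)
[ 284  171   82  117 6544] [326. 220.] ((639.7677001953125, -280.9437255859375), (81.57759857177734, 52.30638885498047), 84.04139709472656)
[ 319    0  163   48 4723] [387.  16.] ((574.2417602539062, -414.8816833496094), (33.181766510009766, 107.27421569824219), 89.00579833984375)
[ 225  303  186   76 4065] [328. 332.] ((655.9635620117188, -193.35342407226562), (69.0089340209961, 137.29893493652344), 82.58163452148438)
[  92  305   77   57 1967] [126. 334.] ((817.6478881835938, -200.88641357421875), (49.249507904052734, 74.61365509033203), 67.66389465332031)
PL dish [505.8 151.8] [ 83.6 114.7] 12.7 circ [505.5 151.9] 68.4
PL post [554.4 266.4] [21. 13.] 89.9 circ [554.4 266.4] 11.2
PL pointer [437.4 136.7] [28.8 16.5] 14.6 circ [438.4 136.8] 15.4
PL hub [579.8 168.9] [26.9 26.6] 45.3 circ [579.4 169. ] 14.2
PL disc [578.7 168.6] [255.  257.8] 0.0 circ [578.8 168.5] 129.5
  return _methods._mean(a, axis=axis, dtype=dtype,
  ret = um.true_divide(
```

View pics/w2.png

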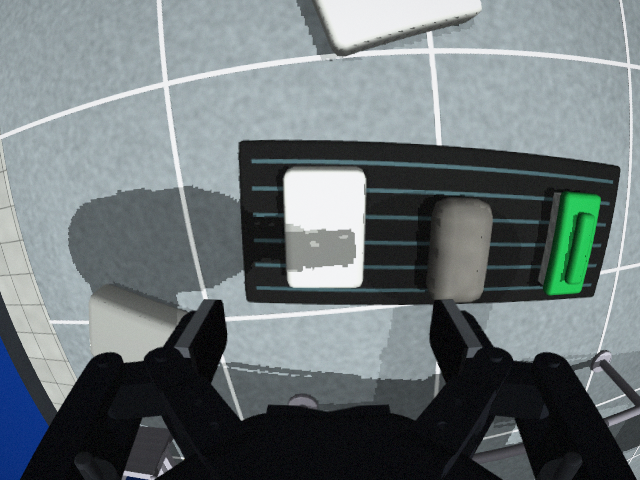

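The soap is at about (325,228) on the mat, centred at (639.8,-280) with a long axis of 84°. The dish centre is (505.8,151.8) with its short side at 12.7°, so it is on the pointer line.

```bash
python3 go.py 639.8 -280 32 -6
```

```text
[-0.19 -0.03  0.09] [ 3.2500e-01 -9.0000e-03  1.2149e+01]
6.2833 [ 639.64907019 -276.64672497  153.49112043] [-0.185  0.585  0.362  0.    -1.344  0.081] 85.57896924362508
```

Call:
apply_moves([
  [0, 0, 0, 0.3, 0, 2.5, 0.05],
  [0, 0, 0, 0.3, 0, 5.5, 0.1],
  [0, 0, 0, 0.3, 0, 8, 0.1],
  [0, 0, 0, 0.3, 0, 10, 0.1],
  [0, 0, 0, 0.3, 0, 11.3, 0.1],
  [0, 0, 0, 0.3, 0, 11.8, 0.1],
  [0, 0, 0, 0.3, 0, 11.8, 0.1],
  [0, 0, 0, 0.3, 0, 11.8, 0.1],
], force=40)

```text
time: 6.95
eef_pos: [639.3, -280.3, 34.8]
orientation: [-0.669, 0.743, -0.001, 0.0]
force: [-0.6, 0.6, 1.0]
finger_gap: 76.9
```

Call:
apply_moves([
  [0, 0, 0, 0, 0, 0, 0.25],
  [0, 0, 0, 0, 0, 0, 0.4],
  [0, 0, 0, 0, 0, 0, 0.6],
  [0, 0, 0, 0, 0, 0, 0.6],
  [0, 0, 0, 0, 0, 0, 0.6],
  [0, 0, 0, 0, 0, 0, 0.6],
  [0, 0, 0, 0, 0, 0, 0.6],
], force=40)

```text
time: 7.53
eef_pos: [639.7, -280.6, 35.3]
orientation: [-0.669, 0.743, -0.002, 0.001]
force: [0.2, 0.9, 6.5]
finger_gap: 54.1
```

```bash
python3 go.py 639.8 -280 32 -6
```

```text
[-0.2  -0.05  0.03] [-0.059 -0.003  0.335]
7.5333 [ 639.69964897 -280.58398363   35.34567644] [-1.900e-01  6.680e-01  1.980e-01  1.000e-03 -1.097e+00  8.600e-02] 54.09820342881351
```

Call:
apply_moves([
  [0, 0, 0, 0, 0, -0.7, 0.6],
  [0, 0, 0, 0, 0, -2, 0.6],
  [0, 0, 0, 0, 0, -4, 0.6],
  [0, 0, 0, 0, 0, -6.5, 0.6],
  [0, 0, 0, 0, 0, -9, 0.6],
  [0, 0, 0, 0, 0, -11.5, 0.6],
  [0, 0, 0, 0, 0, -14, 0.6],
  [0, 0, 0, 0, 0, -16, 0.6],
  [0, 0, 0, 0, 0, -17, 0.6],
  [0, 0, 0, 0, 0, -17, 0.6],
  [0, 0, 0, 0, 0, -17, 0.6],
])

```text
time: 8.45
eef_pos: [638.2, -280.0, 202.5]
orientation: [-0.669, 0.743, 0.001, 0.0]
force: [0.1, 0.5, -1.6]
finger_gap: 54.4
```

```bash
python3 go.py 505.8 151.8 204 12.7;python3 - <<'E'
from w import *
s,im,pl=wrist("w3.png")
E
```

```text
[  0.03   0.06 -18.7 ] [-41.557  17.684  -0.1  ]
8.45 [ 638.2436302  -279.96835755  202.47182241] [-1.900e-01  5.710e-01  4.630e-01 -1.000e-03 -1.463e+00  8.600e-02] 54.41423224758766
```

View pics/w3.png

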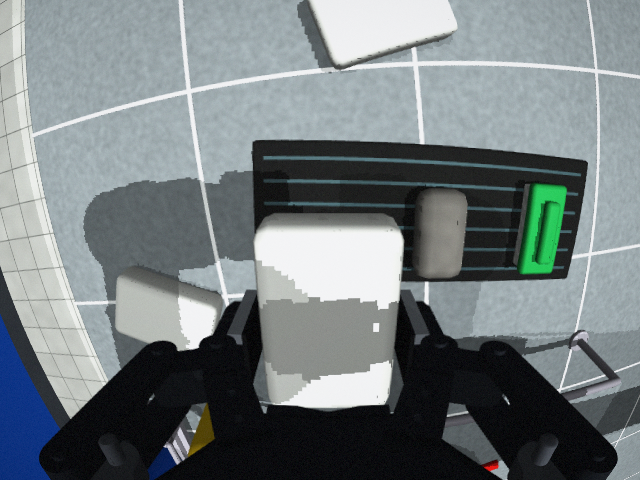

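The bar is held squarely, spanning (255–403, 213–405), with its underside at about z=175, well above the 95 mm rail. Carrying it over.

Call:
apply_moves([
  [0, 0, -1, -1.8, 0.75, 0, 0.6],
  [0, 0, -3, -4.6, 1.95, 0, 0.6],
  [0, 0, -5, -8.3, 3.5, 0, 0.6],
  [0, 0, -7, -12, 5.1, 0, 0.6],
  [0, 0, -9, -16, 6.8, 0, 0.6],
  [0, 0, -11, -20, 8.5, 0, 0.6],
  [0, 0, -13, -24, 10.2, 0, 0.6],
  [0, 0, -15, -28, 11.9, 0, 0.6],
  [0, 0, -17, -32, 13.6, 0, 0.6],
  [0, 0, -18.7, -36, 15.3, 0, 0.6],
  [0, 0, -18.7, -39.5, 16.8, 0, 0.6],
  [0, 0, -18.7, -41.5, 17.6, 0, 0.6],
])

```text
time: 9.5
eef_pos: [504.4, 153.2, 201.4]
orientation: [0.782, -0.624, -0.001, 0.001]
force: [1.0, -0.4, -1.4]
finger_gap: 53.5
```

Call:
apply_moves([
  [0, 0, 0, 0, 0, 0.5, 0.6],
  [0, 0, 0, 0, 0, 2, 0.6],
  [0, 0, 0, 0, 0, 4, 0.6],
  [0, 0, 0, 0, 0, 6, 0.6],
  [0, 0, 0, 0, 0, 7, 0.6],
  [0, 0, 0, 0, 0, 7, 0.6],
  [0, 0, 0, 0, 0, 7, 0.6],
  [0, 0, 0, 0, 0, 7, 0.6],
])

```text
time: 10.17
eef_pos: [507.4, 150.8, 134.1]
orientation: [0.781, -0.624, 0.0, -0.0]
force: [0.3, -0.2, -1.2]
finger_gap: 53.8
```

```bash
python3 go.py 505.8 151.8 89 12.7;python3 - <<'E'
from w import *
s,im,pl=wrist("w4.png"); F=im["frame"]
hsv=cv2.cvtColor(F,cv2.COLOR_RGB2HSV); H,S,V=[hsv[...,i].astype(int) for i in range(3)]
I=arm.get_image("side"); save("s4.png",cv2.resize(I["frame"][120:320,180:420],None,fx=3,fy=3,interpolation=cv2.INTER_CUBIC))
# soap in side cloud
P=cloud(I); h=cv2.cvtColor(I["frame"],cv2.COLOR_RGB2HSV)
q=P[(h[...,1]<50)&(h[...,2]>110)]; d=np.hypot(q[:,0]-505,q[:,1]-152)
q=q[(d<55)&(q[:,2]>85)&(q[:,2]<160)]; print(len(q),np.percentile(q,[2,50,98],axis=0).round(1) if len(q) else"")
E
```

```text
[-0.07 -0.01  0.01] [-0.133  0.136  4.511]
10.1667 [507.36369925 150.79557466 134.11000207] [ 5.85e-01  2.82e-01 -1.68e-01  1.00e-03 -1.12e+00 -3.64e-01] 53.83594498593724
275 [[488.1 103.5 116.6]
 [512.3 122.3 132.8]
 [538.2 184.3 137. ]]
```

View pics/s4.png

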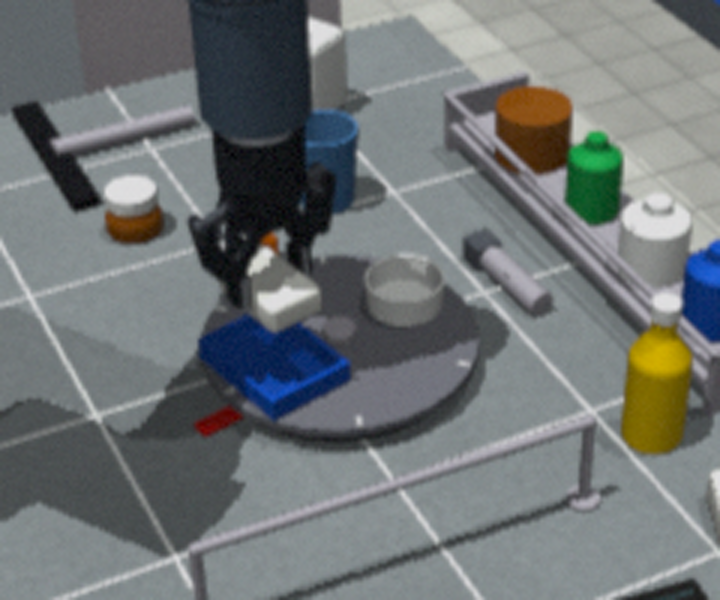

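View pics/w4.png

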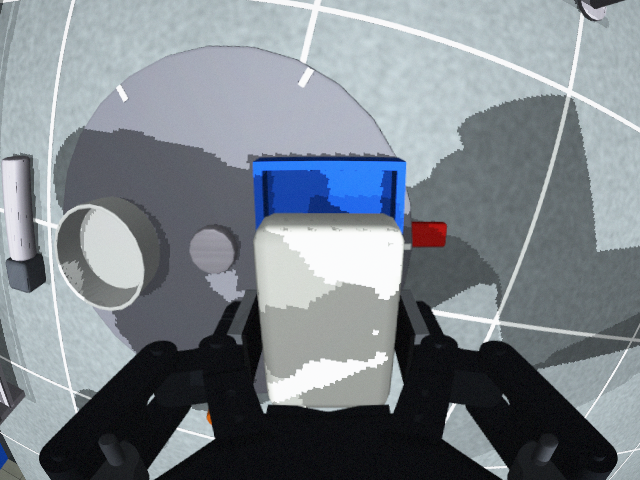

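The bar hangs over the dish. From the wrist view the dish rim (cols 253–405, row 157) and the bar (cols 255–403) agree to about 1 mm, so I can lower the rest of the way.

Call:
apply_moves([
  [0, 0, 0, -0.1, 0.1, 1, 0.6],
  [0, 0, 0, -0.1, 0.1, 2, 0.6],
  [0, 0, 0, -0.1, 0.1, 3, 0.6],
  [0, 0, 0, -0.1, 0.1, 3.7, 0.6],
  [0, 0, 0, -0.1, 0.1, 4.1, 0.6],
  [0, 0, 0, -0.1, 0.1, 4.4, 0.6],
  [0, 0, 0, -0.1, 0.1, 4.4, 0.6],
  [0, 0, 0, -0.1, 0.1, 4.4, 0.6],
  [0, 0, 0, -0.1, 0.1, 4.4, 0.6],
])

```text
time: 11.02
eef_pos: [505.8, 151.7, 89.7]
orientation: [0.781, -0.624, 0.0, -0.0]
force: [0.7, 0.3, -1.8]
finger_gap: 54.3
```

```bash
python3 - <<'E'
from w import *
from go import rel
I=arm.get_image("side"); ps=[]
for k in range(6):
    s=arm.state(); ps.append(s["eef_pos"]); arm.get_image("wrist")
print(np.mean(ps,0),np.std(ps,0),s["force"],s["finger_gap"]); print(*rel((505.8,151.8,88),12.7))
save("s5.png",cv2.resize(I["frame"][180:270,220:340],None,fx=6,fy=6,interpolation=cv2.INTER_CUBIC))
P=cloud(I); h=cv2.cvtColor(I["frame"],cv2.COLOR_RGB2HSV)
q=P[(h[...,1]<50)&(h[...,2]>110)]; d=np.hypot(q[:,0]-505,q[:,1]-152)
q=q[(d<52)&(q[:,2]>55)&(q[:,2]<110)]; print(len(q),np.percentile(q,[2,10,50,90,98],axis=0).round(1))
a=np.radians(12.7); t=(q[:,:2]-[505.8,151.8])@np.array([[np.cos(a),-np.sin(a)],[np.sin(a),np.cos(a)]]); print("short,long extents",np.percentile(t,[1,5,50,95,99],axis=0).round(1))
E
```

```text
[505.73612793 151.66455622  89.62614389] [0.08009795 0.04232465 0.09826839] [-0.64320946 -0.14500843 -1.38000744] 54.0703483187512
[-0.01  0.    0.02] [-0.014 -0.027  0.142]
263 [[486.9 104.1  72.6]
 [489.8 109.4  80.8]
 [510.3 123.5  87.9]
 [530.3 168.1  90.9]
 [537.6 182.3  93. ]]
short,long extents [[-26.2 -45.4]
 [-25.2 -44.2]
 [  1.  -28.2]
 [ 23.9  22.7]
 [ 27.3  29.7]]
```

View pics/s5.png

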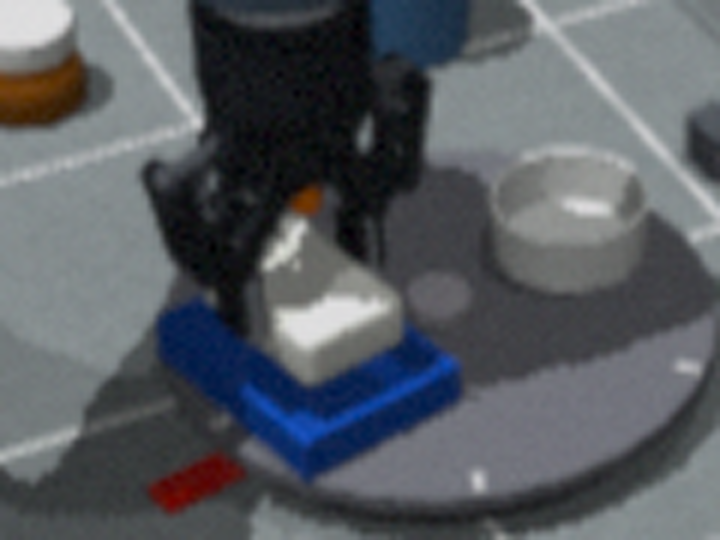

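```bash
python3 -c "
from cell import arm
print(arm.close_job())"
```

```text
the job is handed in; nothing more can be done
None
```

The carousel is one click clockwise with the blue dish at the red pointer. The arm is holding the smallest soap bar level above the dish, and I handed the job in at about 11.5 s.

**Carousel:** I pinched the orange post, led it round about 60° and released it. After release, the top camera put the dish at (505.8, 151.8) with its short side at 12.7°. That is in line with the pointer.

**Soap bar:** I picked it off the mat and carried it over the rail with its underside at about 175 mm, against a rail top of 95 mm.

**Final checks:**
- **Position:** the TCP averaged (505.7, 151.7), within 0.2 mm of the measured dish centre. The jaws are aligned with the dish to 0.02° and level.
- **Height:** the bar's underside is about 62 to 63 mm above the ledge, so 10 to 11 mm above the rim.
- **Grip:** the finger gap is 54 mm, and the force reading shows only the bar's weight, so nothing suggests it is touching anything.
- **Small disagreement:** the side camera hints that the bar sits 1 to 2 mm off lengthwise, which is within its noise.
- **Not re-measured:** I did not measure the other objects again after the moves. They looked undisturbed in the pictures I viewed.

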